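# Put the mixed-up piece tubs back on their colour trays and close the blue one

### The job

The three tubs of building pieces are standing on each other's trays: using the empty grey tray as the free spot, swap them round until each tub stands upright inside the tray of its own colour. Then put the blue lid on the blue tub, level and fully home, and let go of everything. Don't tip the tubs, and leave the phone and the mouse where they are.

Things in the scene. Friction and masses are not known exactly. Their poses are not given: they have to be found in the camera images.
- tub_red: loose open round plastic tub, bright red, holding small white bricks fixed below the rim (they cannot fall out or move). Outer diameter 56 mm, height 50, wall 3, inner diameter 50, free depth inside from the rim down to the pieces about 10. About 160 g. Origin: centre of the underside; z up. At the start it stands on a tray of another colour.
- tub_yellow: loose open round plastic tub, bright yellow, holding short black beams fixed below the rim (they cannot fall out or move). Outer diameter 56 mm, height 50, wall 3, inner diameter 50, free depth inside from the rim down to the pieces about 10. About 160 g. Origin: centre of the underside; z up. At the start it stands on a tray of another colour.
- tub_blue: loose open round plastic tub, bright blue, holding small black wheels with white hubs fixed below the rim (they cannot fall out or move). Outer diameter 56 mm, height 50, wall 3, inner diameter 50, free depth inside from the rim down to the pieces about 10. About 160 g. Origin: centre of the underside; z up. At the start it stands on a tray of another colour.
- lid: loose blue lid, black knob, right way up on the desk. From below: plug diameter 45 mm, height 8, lower edge chamfered; disc diameter 62 (8 to 13 above origin); round knob diameter 22 (13 to 37 above origin). 50 g. Origin: centre of plug's underside; z up. Plug drops into the blue tub's mouth with 2.5 play all round, no snap; fully home, disc on rim, lid origin is 42 above tub origin.
- tray_red: fixed shallow round red plastic tray on the desk: sizes in mm: outer diameter 86, rim 8 high, inner diameter 80, floor 3 thick. Origin: centre of the underside, at desk height; the tray floor is 3 above it. Home of the red tub.
- tray_yellow: fixed shallow round yellow plastic tray on the desk: sizes in mm: outer diameter 86, rim 8 high, inner diameter 80, floor 3 thick. Origin: centre of the underside, at desk height; the tray floor is 3 above it. Home of the yellow tub.
- tray_blue: fixed shallow round blue plastic tray on the desk: sizes in mm: outer diameter 86, rim 8 high, inner diameter 80, floor 3 thick. Origin: centre of the underside, at desk height; the tray floor is 3 above it. Home of the blue tub.
- tray_grey: fixed shallow round grey plastic tray on the desk: sizes in mm: outer diameter 86, rim 8 high, inner diameter 80, floor 3 thick. Origin: centre of the underside, at desk height; the tray floor is 3 above it. Empty at the start: the free spot.
- phone: loose black phone lying flat on the desk, 145 x 71 x 9 mm, long side along its x. Origin: centre of the underside. Leave it alone.
- mouse: loose silver and black computer mouse, 100 x 58 x 33 mm, long side along its x. Origin: centre of the underside. Leave it alone.
Mind the look-alikes: they are no part of the job. Leave any green look-alike of the tub_blue alone.

How it is judged (in metres and radians):
On the way, in this order (a step that is already met when the one before it is completed fails the run):
1. one of the tubs is put on the empty grey tray (((horizontal distance between tub_red and tray_grey below 0.0135 m and z of tub_red in the frame of tray_grey below 0.007 m and angle between tub_red's own z axis and vertical below 0.08 rad) or (horizontal distance between tub_yellow and tray_grey below 0.0135 m and z of tub_yellow in the frame of tray_grey below 0.007 m and angle between tub_yellow's own z axis and vertical below 0.08 rad) or (horizontal distance between tub_blue and tray_grey below 0.0135 m and z of tub_blue in the frame of tray_grey below 0.007 m and angle between tub_blue's own z axis and vertical below 0.08 rad))), for 0.2 s.
2. every tub stands in the tray of its own colour, the lid not yet on the blue tub (horizontal distance between tub_red and tray_red below 0.0135 m and z of tub_red in the frame of tray_red below 0.007 m and angle between each of tub_red, tub_yellow, tub_blue's own z axis and vertical below 0.08 rad and horizontal distance between tub_yellow and tray_yellow below 0.0135 m and z of tub_yellow in the frame of tray_yellow below 0.007 m and horizontal distance between tub_blue and tray_blue below 0.0135 m and z of tub_blue in the frame of tray_blue below 0.007 m and distance between lid and tub_blue above 0.06 m), for 0.2 s.
At the end, for the whole second after the job is handed in: Each tub upright (0.08 rad) on the floor of its own colour's tray, within 13.5 mm of its centre (anywhere inside the rim); the lid on the blue tub, within 6 mm of its axis, level to 0.07 rad, disc on the rim (within 2.5 mm); all released and at rest (horizontal distance between tub_red and tray_red below 0.0135 m and z of tub_red in the frame of tray_red below 0.007 m and angle between each of tub_red, tub_yellow, tub_blue's own z axis and vertical below 0.08 rad and horizontal distance between tub_yellow and tray_yellow below 0.0135 m and z of tub_yellow in the frame of tray_yellow below 0.007 m and horizontal distance between tub_blue and tray_blue below 0.0135 m and z of tub_blue in the frame of tray_blue below 0.007 m and horizontal distance between lid and tub_blue below 0.006 m and z of lid in the frame of tub_blue between 0.038 and 0.0445 m and angle between the z axis of lid and the z axis of tub_blue, either way round below 0.07 rad and angle between lid's own z axis and vertical below 0.15 rad and linear speed of each of tub_red, tub_yellow, tub_blue, lid below 0.02 m/s and contact force between each of tub_red, tub_yellow, tub_blue, lid and the fingers below 0.1 N); the robot touches nothing.
It fails at once if a tub is tipped by more than 0.7 rad (angle between any of tub_red, tub_yellow, tub_blue's own z axis and vertical above 0.7 rad).
It fails at once if the phone or the mouse is shifted by more than 25 mm (distance of any of phone, mouse from where it was at the start of the episode above 0.025 m).
It also fails if it takes over 115 s, if anything falls off the work surface, if the arm or the gripper's body presses on something with over 40 N, if the wrist force passes 120 N, or if a joint passes its speed limit or range.

### The arm

A 6-joint arm with a two-finger parallel gripper is mounted at the origin on the work surface. World frame = base frame: x ahead of the robot, y to its left, z up, the work surface at z = 0. Lengths are in mm, angles in rad, forces in N, time in s.
With the tool pointing down it reaches from about 300 to 775 mm from the base axis. Payload 14.6 kg.
Tool frame: the origin (TCP) lies midway between the tips of the shut fingers; the grasp point (between the pads) lies 19 mm behind it; z points along the fingers, y is the line along which they close (so a half turn about z gives the same grasp; the last joint's range is limited). The gripper opens to 94 mm and grips with 3 to 60 N. Pads are 16 mm wide; open, the fingers measure 119 mm over their backs; the gripper's body (75 mm by 177 mm) begins 78 mm behind the grasp point.
Start: joints at [1.23, 0.3, 1.521, -0, 1.321, -0.067], TCP at [148.713, 529.503, 205.446] pointing down, gripper open.
Joint ranges: [-3.03, 3.03], [-0.79, 2.21], [0.23, 2.52], [-1.04, 4.18], [0, 3.07], [-2.55, 2.55]. Speed limits (rad/s): [2.22, 2.22, 2.57, 3.14, 3.14, 3.14].

### API

Orientations are given as [roll, pitch, yaw] about the fixed x, y, z axes, in that order (R = Rz(yaw) Ry(pitch) Rx(roll)).
In Python, from cell import manip, camera gives the robot as it stands.
- The arm moves only by the tool move_arm, never from a script. Its arguments are lists of equal length, an entry for each row: "dp": the shift along the world's x, y, z in mm, a list of three; "rotation": the turn, a rotation vector about the world's x, y, z in rad, a list of three; "hand": the opening, from 0 (shut) to 1 (fully open). A call has 1 to 10 rows; each row shifts and turns the commanded pose from where the row before left it; what a row does not reach is not made up. A row lasts 1/8 s, in which the tool goes at most 62.5 mm and 10.7 degrees, less where a joint would pass 70% of its speed; a pose out of reach is approached as far as the arm can. A call with a gripper value outside its range is refused whole. The fingers move at their own pace and stop on an object; "newtons" is the grip in N (left out, the last holds). Time passes only in rows, so rows that do not move let the fingers close. It gives the time, the measured TCP pose, the force, the opening and the grip force at its end, in the units of the state.
- manip.read_state(): the state, without advancing time (a new reading comes with each control period).
- camera(name): name is "scene" or "top" or "wrist"; returns a dict with "image" (420x560x3 uint8, red, green, blue), "fx", "fy", "cx", "cy" (pixels), "R" (3x3) and "t" (3): a world point X has camera coordinates R X + t; the wrist camera has in their place "mount" (4x4, takes a point from camera to tool coordinates, whose origin is the TCP and whose axes are the flange's). Camera axes: x right, y down, z forward; pixel columns grow to the right and rows downward; lengths in mm; the calibration is good to about 2 mm. A picture is of the moment at which its call begins: read the wrist's pose just before it. There is no depth.
- manip.sign_off(): hands the job in; it is judged then, once.
The state is a dict: "clock": time; "joints": joint angles; "qd": joint speeds; "effort": joint torques, N m; "eef_pos": TCP position; "eef_rot": TCP orientation; "wrist_force": force on the tool from outside, world axes, zero at the start; "moment": the same for the moment, N m; "finger_gap": finger opening in mm; "finger_force": force on a finger pad.
Only numpy, scipy, OpenCV 4.12 (cv2) and the standard library are available. Lean on these libraries where they do the work, as an engineer would, in place of code of your own. Each camera call takes 0.05 s, during which the arm holds its last target. There are 200 camera calls.

## Working session

There is one attempt and no reset: what is moved stays moved. The work goes in short steps, Python scripts to look and compute and a tool call to move; the robot and the scene stay as the last step left them, time stands still between calls to the robot, and variables do not carry over. Pictures are saved under pics/ and viewed, at most 14 in all, crops included, and the job is handed in when it is done.

Besides the shell and the picture viewer there is one more tool, called as a command line: name --argument value ..., lists and objects as JSON in quotes. move_arm: Moves the arm, as the interface text tells. Its arguments: {"type":"object","properties":{"dp":{"type":"array","items":{"type":"array","items":{"type":"number"}}},"rotation":{"type":"array","items":{"type":"array","items":{"type":"number"}}},"hand":{"type":"array","items":{"type":"number"}},"newtons":{"type":"number"}},"required":["dp","rotation","hand"]}

```bash
mkdir -p pics; python3 - <<'E'
from cell import manip, camera
import cv2,numpy as np,pickle
print(manip.read_state())
for n in("top","scene"):
    c=camera(n); cv2.imwrite(f"pics/{n}0.png",c["image"][:,:,::-1]); pickle.dump(c,open(f"{n}0.pkl","wb"))
    print(n,c["fx"],c["cx"],c["cy"],c["R"],c["t"])
E
```

```text
{'clock': 0.0, 'joints': array([ 1.23042778e+00,  3.00461107e-01,  1.52158638e+00,  1.32339861e-06,
        1.32071408e+00, -6.66094432e-02]), 'qd': array([ 9.61604256e-07,  5.79872199e-04, -1.03569233e-03,  7.89499266e-04,
        3.13741313e-06,  8.11420571e-04]), 'effort': array([ 4.98035715e-04, -5.31775725e+01, -3.52765381e+01,  7.09727174e-02,
        2.41203932e-02, -4.43341730e-05]), 'eef_pos': array([148.61133331, 529.26253138, 204.88957757]), 'eef_rot': array([-3.14042642e+00, -7.90816818e-05,  2.86783318e+00]), 'wrist_force': array([0.25966345, 0.20145963, 0.02886526]), 'moment': array([ 0.01180228,  0.0628306 , -0.0219492 ]), 'finger_force': 0.0, 'finger_gap': 94.0533573703209}
top 511.1685475860689 278.9632672356703 208.18569944515033 [[ 0.01345332 -0.99985219  0.01070571]
 [-0.99631192 -0.01431156 -0.08460338]
 [ 0.08474409 -0.00952803 -0.99635719]] [  -4.62625277  461.82908795 1235.05892293]
scene 403.13584276353674 278.788603685408 212.34237241825372 [[ 0.10982676  0.99392975 -0.00646089]
 [ 0.78500764 -0.09072485 -0.61280667]
 [-0.60967294  0.06223072 -0.79020646]] [ -38.34968537 -342.71513089 1363.46761161]
```

View pics/top0.png

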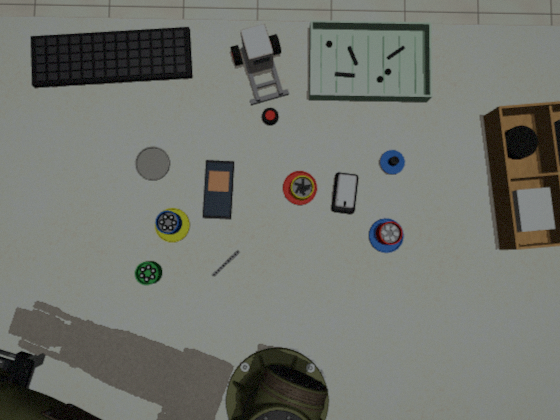

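View pics/scene0.png

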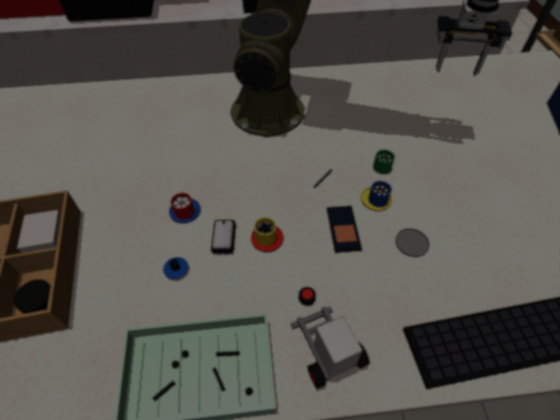

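The top view shows:
- grey tray at (153,163)
- yellow tray at (172,225), holding the blue tub at (168,222)
- red tray at (300,188), holding the yellow tub
- blue tray at (386,235), holding the red tub at (390,233)
- lid at (392,162)

The green tub at (149,272) is the look-alike, so I'll leave it. The black and red button at (270,116) is not part of the job. The phone and mouse are at (219,189) and (345,193).

```bash
cat > h.py <<'E'
import cv2,numpy as np
from scipy.optimize import least_squares
def ray(c,uv,z):
    uv=np.atleast_2d(uv).astype(float); R=c["R"]; t=c["t"]; C=-R.T@t
    d=np.c_[(uv[:,0]-c["cx"])/c["fx"],(uv[:,1]-c["cy"])/c["fy"],np.ones(len(uv))]@R
    return (C+d*((z-C[2])/d[:,2])[:,None])[:,:2],C[:2]
RANGE={"red":[(0,9),(171,180)],"yellow":[(20,35)],"blue":[(98,125)]}
def mask(c,col,smin=130,vmin=45):
    h=cv2.cvtColor(c["image"],cv2.COLOR_RGB2HSV); m=0
    for a,b in RANGE[col]: m=m|cv2.inRange(h,(a,smin,vmin),(b,255,255))
    return m
def blob(c,col,uv,rad=26,**k):
    w=np.zeros(c["image"].shape[:2],np.uint8); cv2.circle(w,uv,rad,255,-1)
    m=mask(c,col,**k)&w
    return m
def hullpts(m):
    cs,_=cv2.findContours(m,0,cv2.CHAIN_APPROX_NONE); cs=[x for x in cs if len(x)>8]
    return cv2.convexHull(np.vstack(cs)).reshape(-1,2)
def enclose(c,m,z):
    p,_=ray(c,hullpts(m),z); o,r=cv2.minEnclosingCircle(p.astype(np.float32)); return np.array(o),r
def farfit(c,m,z,R):
    p,C=ray(c,hullpts(m),z); o=p.mean(0)
    for _ in range(4):
        n=o-C; n/=np.linalg.norm(n); q=p[(p-o)@n>-0.2*R]
        o=least_squares(lambda x:np.hypot(*(q-x).T)-R,o,loss="soft_l1").x
    return o,np.abs(np.hypot(*(q-o).T)-R).max(),len(q)
E
python3 - <<'E'
import pickle; from h import *
c=pickle.load(open("top0.pkl","rb"))
np.set_printoptions(precision=1,suppress=True)
for n,uv in dict(red=(300,188),yellow=(172,225),blue=(386,235)).items():
    print("tray",n,enclose(c,blob(c,n,uv),8))
for n,uv in dict(red=(390,233),yellow=(303,185),blue=(168,222)).items():
    print("tub",n,farfit(c,blob(c,n,uv,22),53,28.5),enclose(c,blob(c,n,uv,22),53))
print("lid",farfit(c,blob(c,"blue",(392,162),22),13,31),enclose(c,blob(c,"blue",(392,162),22),13))
g=cv2.cvtColor(c["image"],cv2.COLOR_RGB2GRAY); w=np.zeros_like(g); cv2.circle(w,(153,163),24,255,-1)
bg=np.median(g[130:140,180:200]); m=((g<bg-20)*255).astype(np.uint8)&w; m=cv2.morphologyEx(m,cv2.MORPH_OPEN,np.ones((3,3)))
print("grey",enclose(c,m,8),bg,g[163,153],"phone/mouse",ray(c,[(219,189),(345,193)],15)[0])
I=c["image"][:,:,::-1][90:300,110:430]; cv2.imwrite("pics/crop.png",cv2.convertScaleAbs(cv2.resize(I,None,fx=2.45,fy=2.45),alpha=1.5))
E
```

```text
tray red (array([515.5, -48.6]), 41.985782623291016)
tray yellow (array([417.9, 265. ]), 42.18860626220703)
tray blue (array([ 400.1, -262.7]), 41.76852798461914)
tub red (array([ 404.1, -262.6]), np.float64(2.2185674784766007), 9) (array([ 405.5, -263.3]), 29.703014373779297)
tub yellow (array([510.5, -52.1]), np.float64(1.5254152946468977), 10) (array([510.4, -52.1]), 28.87733268737793)
tub blue (array([422.4, 266. ]), np.float64(2.9597799949294306), 10) (array([422.5, 267.5]), 27.964290618896484)
lid (array([ 581.7, -276.3]), np.float64(1.5446938007242288), 11) (array([ 583.2, -278.1]), 29.967893600463867)
grey (array([571.4, 318.2]), 44.127445220947266) 136.0 97 phone/mouse [[ 507.6  150.4]
 [ 502.3 -161.1]]
```

View pics/crop.png

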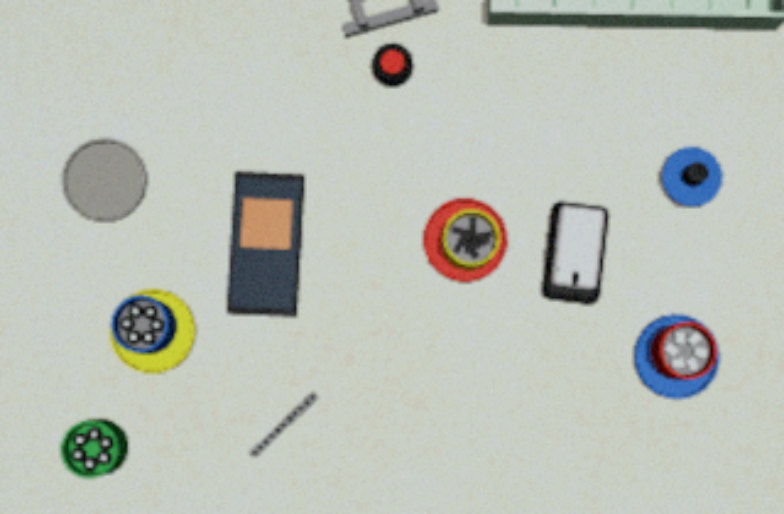

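The crop confirms the three tubs, trays and lid; the green tub is the look-alike. The cycle is blue→grey, yellow→yellow, red→red, blue→blue. First I go above the blue tub at (422,266).

move_arm --dp '[[34, -33, -10], [34, -33, -10], [34, -33, -10], [34, -33, -10], [34, -33, -10], [34, -33, -10], [34, -33, -10], [35, -32, -15], [0, 0, 0]]' --rotation '[[0, 0, 0], [0, 0, 0], [0, 0, 0], [0, 0, 0], [0, 0, 0], [0, 0, 0], [0, 0, 0], [0, 0, 0], [0, 0, 0]]' --hand '[1, 1, 1, 1, 1, 1, 1, 1, 1]'

```text
clock: 1.23
eef_pos: [422.7, 264.4, 119.2]
eef_rot: [-3.14, -0.002, 2.864]
wrist_force: [-0.4, 0.6, 1.0]
finger_gap: 94.1
finger_force: 0.0
```

```bash
cat >> h.py <<'E'
from scipy.spatial.transform import Rotation as Ro
def wrist():
    from cell import manip,camera
    s=manip.read_state(); c=camera("wrist"); M=np.array(c["mount"]); T=np.eye(4)
    T[:3,:3]=Ro.from_euler("xyz",s["eef_rot"]).as_matrix(); T[:3,3]=s["eef_pos"]
    W=np.linalg.inv(T@M); c=dict(c); c["R"]=W[:3,:3]; c["t"]=W[:3,3]; return c
def project(c,X):
    x=c["R"]@np.array(X,float)+c["t"]; return c["fx"]*x[0]/x[2]+c["cx"],c["fy"]*x[1]/x[2]+c["cy"]
E
python3 - <<'E'
from h import *; import pickle
c=wrist(); pickle.dump(c,open("w1.pkl","wb")); cv2.imwrite("pics/w1.png",c["image"][:,:,::-1])
print(project(c,(422,266,53)),project(c,(418,265,8)),-c["R"].T@c["t"])
E
```

```text
(np.float64(273.4812485849993), np.float64(215.99484029307854)) (np.float64(270.737369368663), np.float64(196.47284978542612)) [353.26831174 284.34230115 298.64539629]
```

View pics/w1.png

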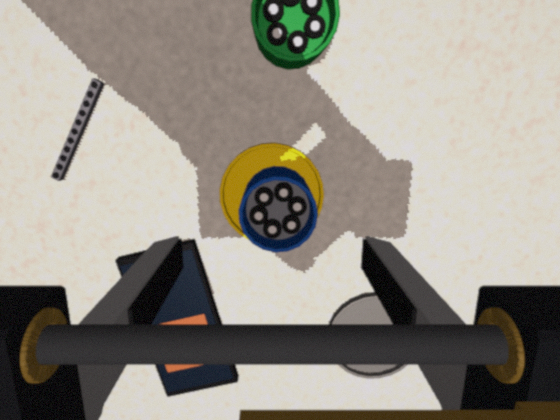

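The wrist view shows the blue tub's rim centred near (278,207), on the yellow tray at about (272,192). Both are within a few mm of the estimate, so I'll compute the offset.

```bash
python3 - <<'E'
from h import *; import pickle
np.set_printoptions(precision=1,suppress=True)
c=pickle.load(open("w1.pkl","rb"))
print(ray(c,[(278,207)],53)[0], ray(c,[(272,192)],8)[0])
print("tub",farfit(c,blob(c,"blue",(278,210),50,vmin=25),53,28.5)); m=blob(c,"yellow",(272,195),60,vmin=30); print("tray",enclose(c,m,8))
E
```

```text
[[416.6 270.8]] [[414.7 267. ]]
tub (array([420. , 269.7]), np.float64(1.977322973112642), 21)
tray (array([417.1, 265.5]), 42.56256103515625)
```

move_arm --dp '[[-3, 4, -30], [0, 0, -38], [0, 0, -30], [0, 0, 0], [0, 0, 0], [0, 0, 0], [0, 0, 0], [0, 0, 0]]' --rotation '[[0, 0, 0], [0, 0, 0], [0, 0, 0], [0, 0, 0], [0, 0, 0], [0, 0, 0], [0, 0, 0], [0, 0, 0]]' --hand '[1, 1, 1, 1, 0.5, 0.5, 0.5, 0.5]' --newtons 20

```text
clock: 2.28
eef_pos: [418.9, 270.6, 22.9]
eef_rot: [3.141, 0.0, 2.868]
wrist_force: [-0.1, -1.6, 0.5]
finger_gap: 57.8
finger_force: 0.4
```

move_arm --dp '[[0, 0, 0], [0, 0, 0], [0, 0, 0], [0, 0, 0], [0, 0, 0]]' --rotation '[[0, 0, 0], [0, 0, 0], [0, 0, 0], [0, 0, 0], [0, 0, 0]]' --hand '[0.5, 0.5, 0.5, 0.5, 0.5]'

```text
clock: 2.9
eef_pos: [418.8, 270.5, 22.8]
eef_rot: [3.141, 0.0, 2.868]
wrist_force: [-3.1, -0.4, 5.8]
finger_gap: 56.0
finger_force: 20.0
```

move_arm --dp '[[0, 0, 30], [0, 0, 40], [38, 12, 20], [38, 12, 0], [38, 12, 0], [38, 11, 0], [0, 0, 0], [0, 0, 0]]' --rotation '[[0, 0, 0], [0, 0, 0], [0, 0, 0], [0, 0, 0], [0, 0, 0], [0, 0, 0], [0, 0, 0], [0, 0, 0]]' --hand '[0.5, 0.5, 0.5, 0.5, 0.5, 0.5, 0.5, 0.5]'

```text
clock: 3.9
eef_pos: [570.0, 317.3, 111.7]
eef_rot: [-3.141, -0.001, 2.868]
wrist_force: [-0.9, 0.6, -1.5]
finger_gap: 55.9
finger_force: 20.0
```

```bash
python3 - <<'E'
from h import *; import pickle
from cell import manip
print(manip.read_state()["eef_pos"],manip.read_state()["finger_gap"])
c=wrist(); pickle.dump(c,open("w2.pkl","wb")); cv2.imwrite("pics/w2.png",c["image"][:,:,::-1])
print(project(c,(571,318,8)))
E
```

```text
[570.03239227 317.26473729 111.74271959] 55.94563721351108
(np.float64(272.7188872609239), np.float64(205.1115489869259))
```

View pics/w2.png

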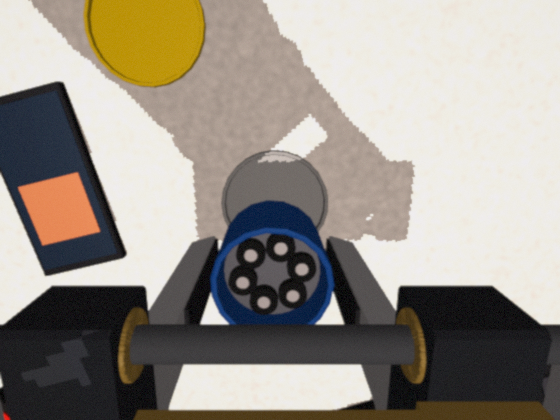

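The wrist view shows the blue tub held upright over the grey tray, whose centre is at about (275,202). That agrees within about 2 mm, so I lower and release.

move_arm --dp '[[0, 1, -35], [0, 0, -35], [0, 0, -12], [0, 0, -6], [0, 0, 0], [0, 0, 0], [0, 0, 0], [0, 0, 0], [0, 0, 0], [0, 0, 0]]' --rotation '[[0, 0, 0], [0, 0, 0], [0, 0, 0], [0, 0, 0], [0, 0, 0], [0, 0, 0], [0, 0, 0], [0, 0, 0], [0, 0, 0], [0, 0, 0]]' --hand '[0.5, 0.5, 0.5, 0.5, 0.5, 0.5, 0.8, 1, 1, 1]'

```text
clock: 5.2
eef_pos: [570.7, 318.5, 24.5]
eef_rot: [3.142, 0.0, 2.868]
wrist_force: [-0.3, 0.6, 0.5]
finger_gap: 92.1
finger_force: 0.0
```

move_arm --dp '[[0, 0, 45], [0, 0, 50], [-7, -46, 0], [-7, -46, 0], [-7, -46, 0], [-7, -46, 0], [-8, -46, 0], [-8, -46, 0], [-8, -47, 0], [-8, -47, 0]]' --rotation '[[0, 0, 0], [0, 0, 0], [0, 0, 0], [0, 0, 0], [0, 0, 0], [0, 0, 0], [0, 0, 0], [0, 0, 0], [0, 0, 0], [0, 0, 0]]' --hand '[1, 1, 1, 1, 1, 1, 1, 1, 1, 1]'

```text
clock: 6.45
eef_pos: [510.3, -53.0, 119.7]
eef_rot: [3.142, 0.0, 2.868]
wrist_force: [0.9, 0.1, -0.1]
finger_gap: 94.2
finger_force: 0.0
```

move_arm --dp '[[0, 0, 0], [0, 0, 0]]' --rotation '[[0, 0, 0], [0, 0, 0]]' --hand '[1, 1]'

```text
clock: 6.7
eef_pos: [510.8, -51.2, 119.6]
eef_rot: [3.141, 0.0, 2.867]
wrist_force: [-0.3, 0.2, 0.1]
finger_gap: 93.6
finger_force: 0.0
```

```bash
python3 - <<'E'
from h import *; import pickle
from cell import manip,camera
np.set_printoptions(precision=1,suppress=True)
print(manip.read_state()["eef_pos"])
c=wrist(); cv2.imwrite("pics/w3.png",c["image"][:,:,::-1])
u,v=project(c,(511,-52,53)); p=(int(u),int(v)); print(p)
print("tub",farfit(c,blob(c,"yellow",p,50,vmin=30),53,28.5)); print("tray",enclose(c,blob(c,"red",p,75,vmin=30),8))
t=camera("top"); cv2.imwrite("pics/top1.png",t["image"][:,:,::-1]); print("blue",farfit(t,blob(t,"blue",(155,160),26),53,28.5))
E
```

```text
[510.8 -51.2 119.6]
(270, 217)
tub (array([509.7, -52.2]), np.float64(1.477975984533451), 20)
tray (array([514.4, -48.6]), 42.64254379272461)
blue (array([574.1, 316.3]), np.float64(1.9348921698400154), 10)
```

View pics/w3.png

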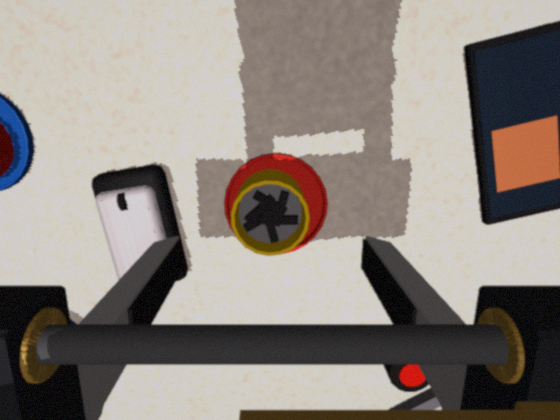

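Yellow tub is at (510,-52) in wrist pixels (270,217), on the red tray. The blue tub sits about 3 mm off the grey tray's centre. The mouse clears the finger by about 20 mm, so I grasp.

move_arm --dp '[[-1, -1, -30], [0, 0, -37], [0, 0, -30], [0, 0, 0], [0, 0, 0], [0, 0, 0], [0, 0, 0], [0, 0, 0], [0, 0, 0]]' --rotation '[[0, 0, 0], [0, 0, 0], [0, 0, 0], [0, 0, 0], [0, 0, 0], [0, 0, 0], [0, 0, 0], [0, 0, 0], [0, 0, 0]]' --hand '[1, 1, 1, 1, 0.5, 0.5, 0.5, 0.5, 0.5]' --newtons 20

```text
clock: 7.92
eef_pos: [509.9, -52.5, 22.8]
eef_rot: [3.142, 0.0, 2.868]
wrist_force: [-0.7, 0.9, 4.2]
finger_gap: 55.4
finger_force: 19.8
```

move_arm --dp '[[0, 0, 0], [0, 0, 0], [0, 0, 0], [0, 0, 0]]' --rotation '[[0, 0, 0], [0, 0, 0], [0, 0, 0], [0, 0, 0]]' --hand '[0.5, 0.5, 0.5, 0.5]'

```text
clock: 8.43
eef_pos: [509.9, -52.5, 22.8]
eef_rot: [3.142, 0.0, 2.868]
wrist_force: [-0.8, 0.7, 5.5]
finger_gap: 55.5
finger_force: 19.8
```

move_arm --dp '[[0, 0, 40], [0, 0, 50], [-13, 45, 0], [-13, 45, 0], [-13, 45, 0], [-13, 45, 0], [-13, 46, 0], [-13, 46, 0], [-14, 46, 0], [0, 0, 0]]' --rotation '[[0, 0, 0], [0, 0, 0], [0, 0, 0], [0, 0, 0], [0, 0, 0], [0, 0, 0], [0, 0, 0], [0, 0, 0], [0, 0, 0], [0, 0, 0]]' --hand '[0.5, 0.5, 0.5, 0.5, 0.5, 0.5, 0.5, 0.5, 0.5, 0.5]'

```text
clock: 9.68
eef_pos: [416.5, 267.6, 112.0]
eef_rot: [-3.141, -0.001, 2.871]
wrist_force: [0.1, -0.4, -1.9]
finger_gap: 55.6
finger_force: 19.8
```

move_arm --dp '[[0, 0, 0], [0, 0, -30]]' --rotation '[[0, 0, 0], [0, 0, 0]]' --hand '[0.5, 0.5]'

```text
clock: 9.93
eef_pos: [419.2, 265.0, 83.5]
eef_rot: [3.139, 0.003, 2.867]
wrist_force: [0.7, -0.2, -3.0]
finger_gap: 55.2
finger_force: 19.8
```

move_arm --dp '[[0, 0, -30], [0, 0, -22], [0, 0, -6], [0, 0, 0], [0, 0, 0], [0, 0, 0], [0, 0, 0], [0, 0, 0], [0, 0, 0]]' --rotation '[[0, 0, 0], [0, 0, 0], [0, 0, 0], [0, 0, 0], [0, 0, 0], [0, 0, 0], [0, 0, 0], [0, 0, 0], [0, 0, 0]]' --hand '[0.5, 0.5, 0.5, 0.5, 0.5, 0.8, 1, 1, 1]'

```text
clock: 11.05
eef_pos: [417.7, 265.5, 24.5]
eef_rot: [3.142, 0.0, 2.868]
wrist_force: [0.1, 0.6, 0.7]
finger_gap: 91.7
finger_force: 0.0
```

move_arm --dp '[[0, 0, 45], [0, 0, 50], [0, -50, 0], [0, -50, 0], [0, -50, 0], [0, -50, 0], [-2, -50, 0], [-2, -50, 0], [-2, -50, 0], [-2, -50, 0]]' --rotation '[[0, 0, 0], [0, 0, 0], [0, 0, 0], [0, 0, 0], [0, 0, 0], [0, 0, 0], [0, 0, 0], [0, 0, 0], [0, 0, 0], [0, 0, 0]]' --hand '[1, 1, 1, 1, 1, 1, 1, 1, 1, 1]'

```text
clock: 12.3
eef_pos: [409.5, -136.1, 119.6]
eef_rot: [-3.142, 0.001, 2.868]
wrist_force: [0.1, -0.8, 0.9]
finger_gap: 94.1
finger_force: 0.0
```

move_arm --dp '[[-2, -50, 0], [-2, -50, 0], [-1, -28, 0], [0, 0, 0], [0, 0, 0]]' --rotation '[[0, 0, 0], [0, 0, 0], [0, 0, 0], [0, 0, 0], [0, 0, 0]]' --hand '[1, 1, 1, 1, 1]'

```text
clock: 12.92
eef_pos: [404.7, -261.8, 119.3]
eef_rot: [3.141, -0.0, 2.868]
wrist_force: [-0.3, -0.3, -0.3]
finger_gap: 93.9
finger_force: 0.0
```

```bash
python3 - <<'E'
from h import *
from cell import manip,camera
np.set_printoptions(precision=1,suppress=True)
print(manip.read_state()["eef_pos"])
c=wrist(); cv2.imwrite("pics/w4.png",c["image"][:,:,::-1])
u,v=project(c,(404.5,-263,53)); p=(int(u),int(v)); print(p)
print("tub",farfit(c,blob(c,"red",p,50,vmin=30),53,28.5)); print("tray",enclose(c,blob(c,"blue",p,75,vmin=30),8))
t=camera("top"); cv2.imwrite("pics/top2.png",t["image"][:,:,::-1]); print("yel",enclose(t,mask(t,"yellow"),8), enclose(t,mask(t,"red")&blob(t,"red",(300,188)),8))
E
```

```text
[ 404.7 -261.8  119.3]
(269, 217)
tub (array([ 401.8, -264.7]), np.float64(1.5439011451563331), 21)
tray (array([ 398.5, -263.8]), 42.00353240966797)
yel (array([418.1, 265.1]), 42.1273307800293) (array([515.5, -48.6]), 41.985782623291016)
```

View pics/w4.png

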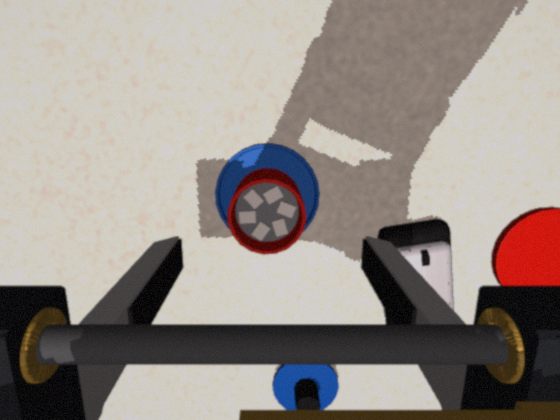

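View pics/top2.png

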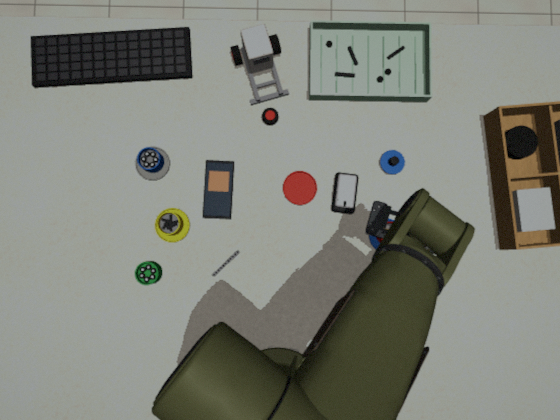

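The blue tub is on grey and the yellow tub on yellow. The red tub, at wrist pixel (268,213), stands on the blue tray with the mouse well clear of the right finger.

move_arm --dp '[[-2, -2, -30], [0, 0, -37], [0, 0, -30], [0, 0, 0], [0, 0, 0], [0, 0, 0], [0, 0, 0], [0, 0, 0], [0, 0, 0]]' --rotation '[[0, 0, 0], [0, 0, 0], [0, 0, 0], [0, 0, 0], [0, 0, 0], [0, 0, 0], [0, 0, 0], [0, 0, 0], [0, 0, 0]]' --hand '[1, 1, 1, 1, 0.5, 0.5, 0.5, 0.5, 0.5]' --newtons 20

```text
clock: 14.15
eef_pos: [402.9, -264.6, 22.8]
eef_rot: [-3.141, 0.0, 2.868]
wrist_force: [-1.1, -0.0, 4.7]
finger_gap: 56.0
finger_force: 20.0
```

move_arm --dp '[[0, 0, 0], [0, 0, 0], [0, 0, 0]]' --rotation '[[0, 0, 0], [0, 0, 0], [0, 0, 0]]' --hand '[0.5, 0.5, 0.5]'

```text
clock: 14.52
eef_pos: [402.8, -264.6, 22.8]
eef_rot: [-3.141, 0.0, 2.868]
wrist_force: [-1.0, 2.3, 5.9]
finger_gap: 56.7
finger_force: 20.0
```

move_arm --dp '[[0, 0, 40], [0, 0, 50], [22, 43, 0], [22, 43, 0], [22, 43, 0], [23, 43, 0], [23, 44, 0], [0, 0, 0], [0, 0, 0], [0, 0, -30]]' --rotation '[[0, 0, 0], [0, 0, 0], [0, 0, 0], [0, 0, 0], [0, 0, 0], [0, 0, 0], [0, 0, 0], [0, 0, 0], [0, 0, 0], [0, 0, 0]]' --hand '[0.5, 0.5, 0.5, 0.5, 0.5, 0.5, 0.5, 0.5, 0.5, 0.5]'

```text
clock: 15.78
eef_pos: [515.5, -49.8, 83.7]
eef_rot: [3.141, 0.004, 2.867]
wrist_force: [-0.7, 0.1, -2.0]
finger_gap: 56.0
finger_force: 20.0
```

move_arm --dp '[[0, 0, -30], [0, 0, -22], [0, 0, -6], [0, 0, 0], [0, 0, 0], [0, 0, 0], [0, 0, 0], [0, 0, 0], [0, 0, 0]]' --rotation '[[0, 0, 0], [0, 0, 0], [0, 0, 0], [0, 0, 0], [0, 0, 0], [0, 0, 0], [0, 0, 0], [0, 0, 0], [0, 0, 0]]' --hand '[0.5, 0.5, 0.5, 0.5, 0.5, 0.8, 1, 1, 1]'

```text
clock: 16.9
eef_pos: [514.8, -48.5, 24.5]
eef_rot: [3.142, 0.0, 2.868]
wrist_force: [0.1, -0.7, 0.6]
finger_gap: 92.1
finger_force: 0.0
```

move_arm --dp '[[0, 0, 45], [0, 0, 50], [7, 46, 0], [7, 46, 0], [7, 46, 0], [7, 46, 0], [7, 46, 0], [7, 46, 0], [7, 46, 0], [7, 44, 0]]' --rotation '[[0, 0, 0], [0, 0, 0], [0, 0, 0], [0, 0, 0], [0, 0, 0], [0, 0, 0], [0, 0, 0], [0, 0, 0], [0, 0, 0], [0, 0, 0]]' --hand '[1, 1, 1, 1, 1, 1, 1, 1, 1, 1]'

```text
clock: 18.15
eef_pos: [570.7, 319.1, 119.4]
eef_rot: [-3.142, -0.0, 2.868]
wrist_force: [-0.4, 0.1, 0.3]
finger_gap: 94.2
finger_force: 0.0
```

move_arm --dp '[[0, 0, 0], [0, 0, -30], [0, 0, -37], [0, 0, -30], [0, 0, 0], [0, 0, 0], [0, 0, 0], [0, 0, 0], [0, 0, 0], [0, 0, 0]]' --rotation '[[0, 0, 0], [0, 0, 0], [0, 0, 0], [0, 0, 0], [0, 0, 0], [0, 0, 0], [0, 0, 0], [0, 0, 0], [0, 0, 0], [0, 0, 0]]' --hand '[1, 1, 1, 1, 1, 0.5, 0.5, 0.5, 0.5, 0.5]' --newtons 20

```text
clock: 19.4
eef_pos: [570.9, 317.6, 22.9]
eef_rot: [3.141, 0.0, 2.868]
wrist_force: [0.3, 0.6, 3.8]
finger_gap: 55.8
finger_force: 19.6
```

move_arm --dp '[[0, 0, 0], [0, 0, 0], [0, 0, 0]]' --rotation '[[0, 0, 0], [0, 0, 0], [0, 0, 0]]' --hand '[0.5, 0.5, 0.5]'

```text
clock: 19.77
eef_pos: [570.9, 317.7, 22.9]
eef_rot: [3.141, 0.0, 2.868]
wrist_force: [-1.2, -0.0, 5.8]
finger_gap: 56.4
finger_force: 19.9
```

move_arm --dp '[[0, 0, 40], [0, 0, 50], [-13, -45, 0], [-13, -45, 0], [-13, -45, 0], [-13, -45, 0], [-13, -45, 0], [-13, -45, 0], [-13, -45, 0], [-13, -45, 0]]' --rotation '[[0, 0, 0], [0, 0, 0], [0, 0, 0], [0, 0, 0], [0, 0, 0], [0, 0, 0], [0, 0, 0], [0, 0, 0], [0, 0, 0], [0, 0, 0]]' --hand '[0.5, 0.5, 0.5, 0.5, 0.5, 0.5, 0.5, 0.5, 0.5, 0.5]'

```text
clock: 21.02
eef_pos: [465.8, -43.8, 112.2]
eef_rot: [-3.141, -0.001, 2.868]
wrist_force: [0.5, -0.6, -2.0]
finger_gap: 56.0
finger_force: 19.6
```

move_arm --dp '[[-13, -45, 0], [-13, -45, 0], [-13, -45, 0], [-14, -44, 0], [-14, -42, 0], [0, 0, 0], [0, 0, 0]]' --rotation '[[0, 0, 0], [0, 0, 0], [0, 0, 0], [0, 0, 0], [0, 0, 0], [0, 0, 0], [0, 0, 0]]' --hand '[0.5, 0.5, 0.5, 0.5, 0.5, 0.5, 0.5]'

```text
clock: 21.9
eef_pos: [399.6, -263.0, 112.1]
eef_rot: [3.141, -0.001, 2.868]
wrist_force: [0.0, 0.6, -1.6]
finger_gap: 56.0
finger_force: 19.6
```

move_arm --dp '[[0, 0, -35], [0, 0, -35], [0, 0, -12], [0, 0, -6], [0, 0, 0], [0, 0, 0], [0, 0, 0], [0, 0, 0], [0, 0, 0], [0, 0, 0]]' --rotation '[[0, 0, 0], [0, 0, 0], [0, 0, 0], [0, 0, 0], [0, 0, 0], [0, 0, 0], [0, 0, 0], [0, 0, 0], [0, 0, 0], [0, 0, 0]]' --hand '[0.5, 0.5, 0.5, 0.5, 0.5, 0.5, 0.8, 1, 1, 1]'

```text
clock: 23.15
eef_pos: [399.7, -263.5, 24.5]
eef_rot: [-3.142, 0.0, 2.868]
wrist_force: [-0.5, -0.2, -0.6]
finger_gap: 91.6
finger_force: 0.0
```

move_arm --dp '[[0, 0, 45], [0, 0, 50], [0, 0, 40], [45, 0, 0], [45, -3, 0], [45, -5, 0], [45, -6, 0], [0, 0, 0], [0, 0, 0]]' --rotation '[[0, 0, 0], [0, 0, 0], [0, 0, 0], [0, 0, 0], [0, 0, 0], [0, 0, 0], [0, 0, 0], [0, 0, 0], [0, 0, 0]]' --hand '[1, 1, 1, 1, 1, 1, 1, 1, 1]'

```text
clock: 24.28
eef_pos: [579.2, -277.4, 159.1]
eef_rot: [3.141, -0.001, 2.868]
wrist_force: [0.4, 0.6, 0.0]
finger_gap: 93.9
finger_force: 0.0
```

```bash
python3 - <<'E'
from h import *
from cell import manip,camera
np.set_printoptions(precision=1,suppress=True)
print(manip.read_state()["eef_pos"])
c=wrist(); cv2.imwrite("pics/w5.png",c["image"][:,:,::-1])
u,v=project(c,(582,-277,13)); p=(int(u),int(v)); print(p)
m=blob(c,"blue",p,50,vmin=30)
print("lid",farfit(c,m,13,31),enclose(c,m,13))
p=project(c,(400,-263,53)); print("tub px",p)
t=camera("top"); cv2.imwrite("pics/top3.png",t["image"][:,:,::-1])
E
```

```text
[ 579.2 -277.4  159.1]
(272, 195)
lid (array([ 580.5, -278.6]), np.float64(1.3232659356803396), 18) (array([ 582.1, -279. ]), 30.154542922973633)
tub px (np.float64(221.0650229087042), np.float64(-45.5424861998913))
```

View pics/w5.png

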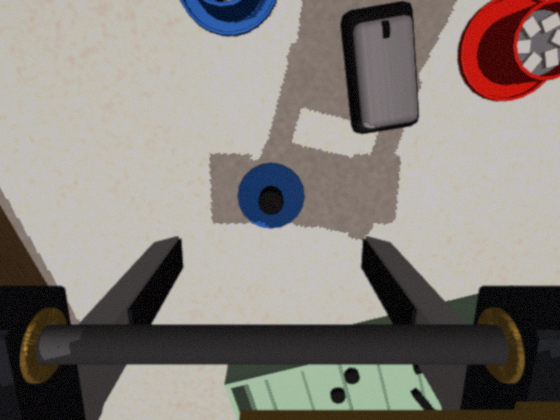

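View pics/top3.png

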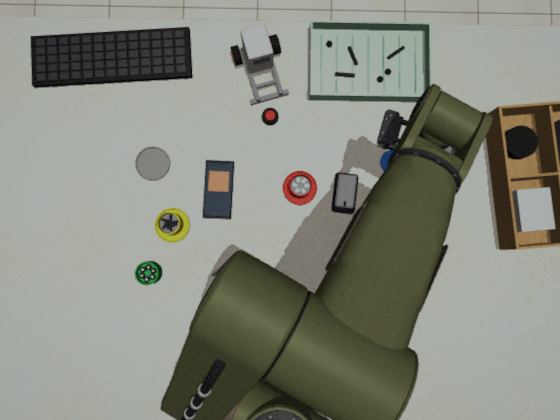

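All three tubs are in their own trays and the lid is at wrist pixel (271,195), world (581,-279). For the 2.5 mm fit I look at the blue tub from the same relative pose, with the TCP 146 mm above its rim, so camera bias cancels.

move_arm --dp '[[-45, 3, 20], [-45, 4, 20], [-45, 4, 0], [-45, 3, 0], [0, 0, 0], [0, 0, 0], [0, 0, 0]]' --rotation '[[0, 0, 0], [0, 0, 0], [0, 0, 0], [0, 0, 0], [0, 0, 0], [0, 0, 0], [0, 0, 0]]' --hand '[1, 1, 1, 1, 1, 1, 1]'

```text
clock: 25.25
eef_pos: [400.2, -263.5, 199.4]
eef_rot: [-3.142, 0.0, 2.868]
wrist_force: [-0.6, -0.0, -1.1]
finger_gap: 94.3
finger_force: 0.0
```

```bash
python3 - <<'E'
from h import *; import pickle
from cell import manip
np.set_printoptions(precision=1,suppress=True)
print(manip.read_state()["eef_pos"])
c=wrist(); pickle.dump(c,open("w6.pkl","wb"))
u,v=project(c,(400,-263,53)); print(u,v)
x0,y0=int(u)-75,int(v)-60; print("crop origin",x0,y0)
I=c["image"][y0:y0+110,x0:x0+150,::-1]; cv2.imwrite("pics/w6.png",cv2.convertScaleAbs(cv2.resize(I,None,fx=5,fy=5,interpolation=cv2.INTER_CUBIC),alpha=1.6))
E
```

```text
[ 400.2 -263.5  199.4]
271.8254704743643 192.12550251201142
crop origin 196 132
```

View pics/w6.png

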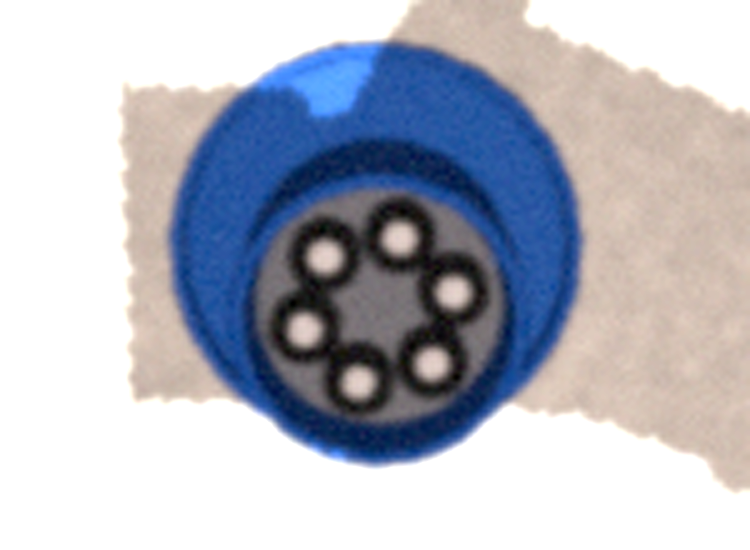

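The crop shows the tub's rim spanning columns 231–529 and rows 172–465, centre about (380,318) in the crop. That is (271.6,195.3) in the full image.

```bash
python3 - <<'E'
from h import *; import pickle
np.set_printoptions(precision=1,suppress=True)
c=pickle.load(open("w6.pkl","rb")); print("bbox",ray(c,[(271.6,195.3)],53)[0])
p=hullpts(blob(c,"blue",(272,190),60,vmin=20)); q=p[p[:,1]>132+405/5]; x=ray(c,q,53)[0]
f=least_squares(lambda o:np.hypot(*(x-o).T)-28,x.mean(0)-[0,0]+[-20,0]); print("arc",f.x,np.abs(f.fun).max(),len(x))
l=cv2.imread("pics/w5.png")[:,:,::-1].copy(); d=dict(c,image=l)   # lid picture, TCP 579.2,-277.4,159.1
m=blob(d,"blue",(272,195),50,vmin=20); b=cv2.boundingRect(m); print("lid bbox px",b)
# same relative pose: cast with w6 pose onto plane 53, then shift by TCP difference
S=np.array([579.2-400.2,-277.4+263.5]); e=farfit(d,m,53.3,31); print("lid",e[0]+S,e[1])
print("lid bbox",ray(d,[(b[0]+(b[2]-1)/2,b[1]+(b[3]-1)/2)],53)[0]+S)
E
```

```text
bbox [[ 402.8 -264. ]]
arc [ 401.7 -264.2] 0.3380094248705845 8
lid bbox px (238, 164, 66, 64)
lid [ 580.7 -278.7] 1.317287187644876
lid bbox [[ 581.7 -278.9]]
```

move_arm --dp '[[45, -4, 0], [45, -4, 0], [45, -4, -20], [46, -4, -40], [0, 0, -50], [0, 0, -45], [0, 0, -22], [0, 0, -6], [0, 0, 0], [0, 0, 0]]' --rotation '[[0, 0, 0], [0, 0, 0], [0, 0, 0], [0, 0, 0], [0, 0, 0], [0, 0, 0], [0, 0, 0], [0, 0, 0], [0, 0, 0], [0, 0, 0]]' --hand '[1, 1, 1, 1, 1, 1, 1, 1, 1, 1]'

```text
clock: 26.55
eef_pos: [581.3, -279.7, 17.7]
eef_rot: [-3.141, 0.002, 2.868]
wrist_force: [0.2, 0.1, 0.3]
finger_gap: 94.0
finger_force: 0.0
```

move_arm --dp '[[0, 0.5, -1], [0, 0, 0], [0, 0, 0], [0, 0, 0], [0, 0, 0], [0, 0, 0], [0, 0, 0], [0, 0, 0], [0, 0, 0], [0, 0, 0]]' --rotation '[[0, 0, 0], [0, 0, 0], [0, 0, 0], [0, 0, 0], [0, 0, 0], [0, 0, 0], [0, 0, 0], [0, 0, 0], [0, 0, 0], [0, 0, 0]]' --hand '[0.6, 0.4, 0.3, 0.2, 0.15, 0.15, 0.15, 0.15, 0.15, 0.15]' --newtons 15

```text
clock: 27.8
eef_pos: [580.7, -279.0, 15.5]
eef_rot: [-3.142, 0.0, 2.868]
wrist_force: [0.3, 0.2, 0.0]
finger_gap: 21.7
finger_force: 15.0
```

move_arm --dp '[[0, 0, 0], [0, 0, 0], [0, 0, 0], [0, 0, 0]]' --rotation '[[0, 0, 0], [0, 0, 0], [0, 0, 0], [0, 0, 0]]' --hand '[0.15, 0.15, 0.15, 0.15]'

```text
clock: 28.3
eef_pos: [580.7, -279.0, 15.5]
eef_rot: [-3.142, 0.0, 2.868]
wrist_force: [0.6, -0.6, -0.7]
finger_gap: 21.7
finger_force: 15.0
```

move_arm --dp '[[0, 0, 25], [0, 0, 35], [0, 0, 35], [-36, 3, 0], [-36, 3, 0], [-36, 3, 0], [-36, 3, 0], [-35, 2.7, 0], [0, 0, 0], [0, 0, 0]]' --rotation '[[0, 0, 0], [0, 0, 0], [0, 0, 0], [0, 0, 0], [0, 0, 0], [0, 0, 0], [0, 0, 0], [0, 0, 0], [0, 0, 0], [0, 0, 0]]' --hand '[0.15, 0.15, 0.15, 0.15, 0.15, 0.15, 0.15, 0.15, 0.15, 0.15]'

```text
clock: 29.55
eef_pos: [402.4, -264.6, 110.8]
eef_rot: [-3.141, 0.001, 2.868]
wrist_force: [-0.0, -0.4, -0.0]
finger_gap: 21.4
finger_force: 15.0
```

```bash
python3 - <<'E'
from h import *
from cell import manip
s=manip.read_state(); print(s["eef_pos"],s["finger_gap"])
c=wrist(); cv2.imwrite("pics/w7.png",c["image"][:,:,::-1])
E
```

```text
[ 402.37296542 -264.55154732  110.79297973] 21.370341371580846
```

View pics/w7.png

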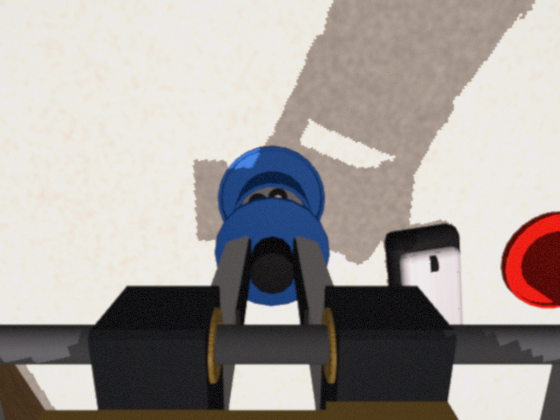

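The lid is held level above the blue tub, its knob at (272,265) in the fingers. I lower it slowly.

move_arm --dp '[[-0.5, 0.3, -20], [0, 0, -17], [0, 0, -4], [0, 0, -3], [0, 0, -2], [0, 0, -2], [0, 0, -2], [0, 0, 0], [0, 0, 0]]' --rotation '[[0, 0, 0], [0, 0, 0], [0, 0, 0], [0, 0, 0], [0, 0, 0], [0, 0, 0], [0, 0, 0], [0, 0, 0], [0, 0, 0]]' --hand '[0.15, 0.15, 0.15, 0.15, 0.15, 0.15, 0.15, 0.15, 0.15]'

```text
clock: 30.72
eef_pos: [401.2, -264.0, 60.5]
eef_rot: [-3.142, 0.0, 2.868]
wrist_force: [0.3, 0.2, -0.8]
finger_gap: 21.6
finger_force: 15.0
```

It reached home height (60.5) with no contact force. Release and back off.

move_arm --dp '[[0, 0, 0], [0, 0, 0], [0, 0, 0], [0, 0, 0], [0, 0, 0], [0, 0, 20], [0, 0, 40], [0, 0, 40], [-20, 45, 30], [-20, 45, 0]]' --rotation '[[0, 0, 0], [0, 0, 0], [0, 0, 0], [0, 0, 0], [0, 0, 0], [0, 0, 0], [0, 0, 0], [0, 0, 0], [0, 0, 0], [0, 0, 0]]' --hand '[0.3, 0.5, 0.7, 0.7, 0.7, 0.7, 0.7, 0.7, 0.7, 0.7]'

```text
clock: 31.98
eef_pos: [361.2, -173.4, 192.2]
eef_rot: [-3.141, 0.003, 2.867]
wrist_force: [0.2, 0.1, 0.0]
finger_gap: 65.4
finger_force: 0.0
```

move_arm --dp '[[0, 50, 0], [0, 50, 0], [0, 50, 0], [0, 50, 0], [0, 50, 0], [0, 0, 0], [0, 0, 0], [0, 0, 0]]' --rotation '[[0, 0, 0], [0, 0, 0], [0, 0, 0], [0, 0, 0], [0, 0, 0], [0, 0, 0], [0, 0, 0], [0, 0, 0]]' --hand '[0.7, 0.7, 0.7, 0.7, 0.7, 0.7, 0.7, 0.7]'

```text
clock: 32.98
eef_pos: [361.3, 75.0, 190.4]
eef_rot: [-3.141, 0.0, 2.866]
wrist_force: [-0.2, -1.0, -0.3]
finger_gap: 65.6
finger_force: 0.0
```

```bash
python3 - <<'E'
from h import *
from cell import camera
a=camera("scene")["image"][150:300,130:430,::-1]; b=camera("top")["image"][130:280,130:430,::-1]
cv2.imwrite("pics/end.png",cv2.convertScaleAbs(cv2.resize(np.vstack([a,b]),None,fx=1.98,fy=1.98,interpolation=cv2.INTER_CUBIC),alpha=1.5))
E
```

```text
(no output)
```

View pics/end.png

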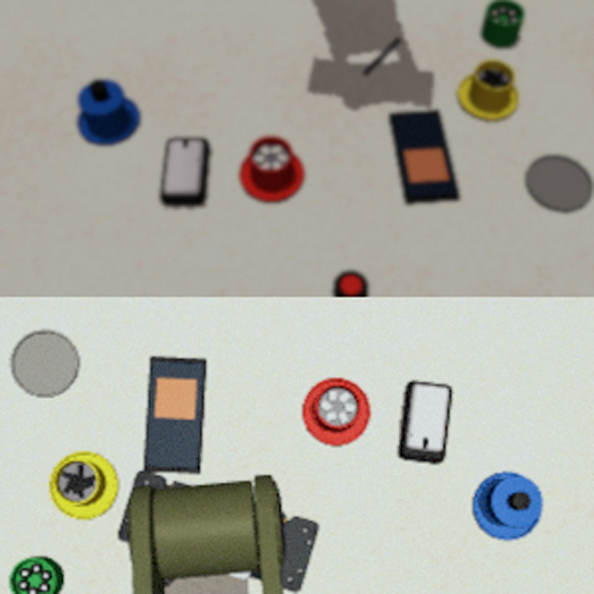

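Each tub is upright in its own tray, the lid sits level on the blue tub (518,500), the phone and mouse are unmoved, and the arm is clear.

```bash
python3 -c "
from cell import manip
print(manip.sign_off())"
```

```text
the job is handed in; nothing more can be done
None
```

I've handed the job in at about 33 s on the clock: the last pictures show each tub upright in its own tray, the lid level and home on the blue tub, everything released, and the phone and mouse unmoved; no verdict came back.

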